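Pack a two-layer sampling kit under a sprung divider

TASK

Pack the sampling kit: first lay the glass vial in the long pocket and stand the orange stopper upright in the round pocket on the floor of the white tray. Then take the blue divider from its sloping rest, tuck its thin edge under the deep lip on the tray's left side (seen from the robot), push it back against the sprung strip there until its opposite edge can swing down inside the small right lip, and let it spring back so that it lies flat, locked under both lips. Last, lay the marker pen in the divider's long trough, leave the kit at rest, and leave the other things on the bench where they are.

Things in the scene. Friction and masses are not known exactly. Their poses are not given: they have to be found in the camera images.
- kit_tray: White open tray with an aluminium lip along its left and right walls (as seen from the robot), fixed; outside x -75..70, y -85..85, z 0..52 mm; walls 5 mm thick, floor top at z=6. Origin underneath, z up, -x to the robot's left within 0.2 rad. The bottom layer is loaded through the opening between two inner ledges (x -38..55, y -80..80 mm).
- left_lip (a point): Middle of the edge of the deep left lip, on its underside: tray x=-50, y=0, z=49 mm. The lip is 3 mm thick and covers x -75..-50. Below it a ledge (top z=40, x -70..-38) leaves a slot 9 mm high.
- right_lip (a point): Middle of the edge of the small right lip, on its underside: tray x=59, y=0, z=49 mm. The lip is 3 mm thick and covers x 59..70. Below it a ledge (top z=40, x 55..65) and the right wall's inner face at x=65.
- seat (a point): Where the origin of the seated divider belongs: tray x=5, y=0, z=40 mm, axes parallel to the tray's. To let its thick edge pass the right lip, the divider's origin must first come to tray x=-1.5 mm or less; it stops at x=-5. Let go there, the strip pushes it back to the right wall.
- strip (a joint): Orange sprung strip in the slot under the left lip, sliding along tray x; 0 to 0.011 m as it is pushed towards the left wall (-x). At 0 its face, which the divider's thin edge meets, is at tray x=-54 mm; at 0.011 at x=-65 (hard stop). Pushing it takes 2.5 N at the start and 5.3 N at the hard stop.
- vial_pocket (a point): Middle of the floor of the long pocket in the tray (tray x=8, y=38, z=6 mm). Inside 26 mm (x) by 62 mm (y); its black side ribs are 6 mm high, 4 mm thick and leave the middle 32 mm open for fingers.
- stopper_pocket (a point): Middle of the floor of the round pocket in the tray (tray x=8, y=-40, z=6 mm): a black ring 38 mm inside, 46 mm outside, 8 mm high.
- divider: Blue divider, 120 (x) by 152 mm (y), 0.12 kg, origin in the middle of its underside. Plate 6 mm thick, but its thin edge, x -60..-40, is a tongue 3.5 mm thick flush with the underside. On top a grip rib: x -10..-2, y -30..30, up to z=31 mm; grip it across x, fingers along the divider's -z. It starts face up on the sloping rest, tilted 30 degrees, tongue low and to the robot's left.
- rib_top (a point): Middle of the top of the divider's grip rib (divider x=-6, y=0, z=31 mm).
- trough (a point): Middle of the floor of the divider's trough (divider x=34, y=0, z=6 mm): inside 24 mm (x) by 142 mm (y), its walls 6 mm high, 2.5 mm thick; the side walls leave the middle 56 mm open for fingers.
- sloping_rest: Aluminium stand fixed to the bench, 116 mm (x) by 140 mm (y), whose board slopes up 30 degrees towards the robot's right (its +x), with a 9 mm stop along its lower edge; the board's upper end is 84 mm above the bench. Origin underneath on the bench.
- vial: Glass vial with white stopper, lying on its side, 54 mm long (along its y) by 16 mm, 17 mm high. Origin under its middle, z up. The solid body measures 12 mm across (x). 15 g. Grip across x.
- stopper: Orange rubber stopper standing on its wide end, 26 mm across, 28 mm high. Origin under its middle, z up. 14 g.
- pen: Felt marker, white with blue cap, lying, 134 mm long (along its y), 14 mm wide and high. Origin under its middle, z up. 20 g. Either end may lie to the left in the trough.
- jar: Bystander: small brown sample jar with blue lid, 39 mm across, 55 mm high, origin underneath. Leave it.
- bottle: Bystander: clear 58 mm wide, 116 mm high bottle with blue cap, origin underneath. Leave it.
- cap: Bystander: blue screw cap, 53 mm across, 27 mm high, origin underneath. Leave it.
- jar_lid: Bystander: ivory jar lid lying flat, 61 mm across, 12 mm high, origin underneath. Leave it.

How it is judged:
By the outcome, as a careful person would: the job done as asked, in the order asked, and still so for the second after the job is handed in, with the robot touching nothing.
It also fails if it takes over 72 s, if anything falls off the work surface, if the arm or the gripper's body presses on something with over 40 N, if the wrist force passes 120 N, or if a joint passes its speed limit or range.

ROBOT

A 6-joint arm with a two-finger parallel gripper is mounted at the origin on a cart in front of the work surface, level with it; the furniture and walls round the work are solid. World frame = base frame: x ahead of the robot, y to its left, z up, the work surface at z = 0. Lengths are in m, angles in degrees, forces in N, time in s.
With the tool pointing down it reaches from about 0.425 to 0.95 m from the base axis. Payload 14.7 kg.
Tool frame: the origin (TCP) lies midway between the tips of the shut fingers; the grasp point (between the pads) lies 19 mm behind it; z points along the fingers, y is the line along which they close (so a half turn about z gives the same grasp; the last joint's range is limited). The gripper opens to 85 mm and grips with 20 to 120 N. Pads are 22 mm wide; open, the fingers measure 114 mm over their backs; the gripper's body (76 mm by 85 mm) begins 54 mm behind the grasp point. The pads swing forward as they close: fully open they stand 13 mm farther back than shut.
Start: joints at [-72.628, 27.513, 91.461, -0, 61.026, -2.67], TCP at [0.223, -0.611, 0.231] pointing down, gripper open.
Joint ranges: [-157.49, 157.49], [-46.99, 117.5], [13.45, 153.17], [-89.5, 269.5], [5.16, 153.95], [-167.48, 167.48]. Speed limits (degrees/s): [108.29, 108.29, 136.94, 172.46, 172.46, 172.46].

INTERFACE

Orientations are given as a 3x3 rotation matrix whose columns are the frame's x, y, z axes.
In Python, from workcell import robot gives the robot as it stands. Calls block until the motion is done:
- robot.goto(position, orientation): joint-space move of the TCP to a pose.
- robot.move_linear(position, ori=None, max_speed=0.15, contact_N=None): straight line of the TCP; ori=None keeps the orientation; max_speed is the mean speed in m/s. With contact_N (N) it stops when the force on the tool has changed by that much, and returns True; else False.
- robot.goto_joints(angles): joint-space move.
- robot.release() and robot.close_gripper(newtons=None): open the fingers fully, or close them until they stop; newtons is the grip in N (None keeps the last).
- robot.sleep(seconds).
- robot.ik(position, orientation): joint angles nearest the present ones, or None.
- robot.get_state(): the state.
- robot.capture(name): name is "scene" or "side" or "wrist"; returns the picture (420x560x3 uint8, red, green, blue); there is no depth.
- robot.camera_info(name): a dict with "fov_y" (degrees; the focal length in pixels is half the picture's height over the tangent of half this angle, whatever the lens; pixels are square), "cx", "cy" (the principal point, pixels), "view" (4x4, takes a point from world to camera coordinates); the wrist camera has in their place "hand_eye" (4x4, takes a point from camera to tool coordinates, whose origin is the TCP and whose axes are the flange's). Camera axes: x right, y down, z forward; pixel columns grow to the right and rows downward; lengths in m; the calibration is good to about 2 mm. A picture is of the moment at which its call begins: read the wrist's pose just before it. camera_info takes no time and is no camera call.
A pose or a line that the arm cannot do raises robot.Unreachable and nothing moves.
- robot.hand_in(): hands the job in; it is judged then, once.
Trained networks look in the newest picture that a camera, given by its name, has taken for a name from the list of things; names that differ only in an ending like _2 or _b are one class to them, and where a whole thing is asked for, a point or a joint stands for the part that bears it (a point fixed in the world has none). Each returns a list of dicts, best first, with "conf" (0 to 1); they miss things now and then, are a little off and sometimes report something else, mostly with a low value. They report only what shows in the picture. A call takes as long as a camera call.
- robot.search_frame(name, camera): "point" ([column, row] in pixels, amid what is visible of it).
- robot.silhouettes(name, camera): "region" (420x560 bool, what is visible of it) and "point" ([column, row] in pixels, amid what is visible of it).
- robot.pinpoint(name, camera): "point" ([column, row] in pixels: a listed point, or the origin of a listed thing).
The state is a dict: "time_s": time; "joints": joint angles; "dq": joint speeds; "joint_torque": joint torques, N m; "position": TCP position; "ee_rot": TCP orientation; "ft_force": force on the tool from outside, world axes, zero at the start; "wrist_torque": the same for the moment, N m; "width": finger opening in m; "grasp_force": force on a finger pad.
Only numpy, scipy, OpenCV 4.12 (cv2) and the standard library are available. Lean on these libraries where they do the work, as an engineer would, in place of code of your own. Each camera call takes 0.05 s, during which the arm holds its last target. There are 200 camera calls.

## Working session

There is one attempt and no reset: what is moved stays moved. The work goes in short steps, each a Python script; the robot and the scene stay as the last script left them, time stands still between calls to the robot, and variables do not carry over. Pictures are saved under pics/ and viewed, at most 10 in all, crops included, and the job is handed in when it is done.

```bash
ls; mkdir -p pics
python3 - <<'E'
from workcell import robot
import cv2,numpy as np
for c in ("scene","side"):
    im=robot.capture(c); cv2.imwrite(f"pics/{c}0.png",im[:,:,::-1])
    print(c,robot.camera_info(c))
    for n in ["kit_tray","left_lip","right_lip","seat","vial_pocket","stopper_pocket","divider","rib_top","trough","sloping_rest","vial","stopper","pen","jar","bottle","cap","jar_lid"]:
        r=robot.pinpoint(n,c); print(n,[(np.round(d["point"],1).tolist(),round(d["conf"],2)) for d in r[:2]])
print(robot.camera_info("wrist"),robot.get_state())
E
```

```text
pics
scene {'fov_y': 50.21104865054214, 'cx': 276.79751143279265, 'cy': 199.14047836192762, 'view': array([[-6.60957944e-01, -7.50422755e-01, -5.34825453e-04,
         3.56069094e-01],
       [-3.26055257e-01,  2.87824969e-01, -9.00469187e-01,
         2.43489116e-01],
       [ 6.75886504e-01, -5.94997880e-01, -4.34919483e-01,
         6.94316447e-01],
       [ 0.00000000e+00,  0.00000000e+00,  0.00000000e+00,
         1.00000000e+00]])}
kit_tray [([272.2, 218.9], 0.79)]
left_lip [([213.8, 274.9], 0.64), ([190.4, 222.8], 0.33)]
right_lip [([292.3, 196.1], 0.82)]
seat [([275.7, 203.2], 0.58), ([157.0, 293.2], 0.41)]
vial_pocket [([262.6, 215.3], 0.57)]
stopper_pocket [([287.4, 225.7], 0.83)]
divider [([333.6, 174.0], 0.83), ([213.5, 278.5], 0.7)]
rib_top [([324.7, 164.5], 0.85)]
trough [([337.9, 162.8], 0.81), ([356.7, 232.8], 0.33)]
sloping_rest [([334.1, 190.4], 0.96), ([336.8, 163.5], 0.66)]
vial [([338.2, 163.4], 0.75), ([181.1, 250.9], 0.72)]
stopper [([290.4, 195.5], 0.53), ([259.3, 186.2], 0.44)]
pen [([159.6, 290.8], 0.83)]
jar [([187.0, 223.9], 0.83)]
bottle [([261.3, 187.6],
[... 1722 characters left out ...]
       6.10249158e+01, -2.66973294e+00]), 'dq': array([-0.06011244,  0.00851919,  0.00123506, -0.11203401, -0.05637598,
       -0.02537431]), 'joint_torque': array([ 2.89221214e-03, -9.50473523e+01, -4.30640066e+01,  9.00530995e-05,
        1.14905077e-03,  5.31711379e-06]), 'position': array([ 0.22278757, -0.61065369,  0.23129207]), 'ee_rot': array([[ 9.39438987e-01,  3.42716194e-01, -4.86277695e-06],
       [ 3.42716193e-01, -9.39438987e-01, -2.21943266e-05],
       [-1.21746374e-05,  1.91836633e-05, -1.00000000e+00]]), 'ft_force': array([-0.18068072, -0.37007695,  0.3441126 ]), 'wrist_torque': array([ 0.02479247, -0.00797327, -0.00838617]), 'grasp_force': 0.0, 'width': 0.0854655740466706}
```

View pics/scene0.png

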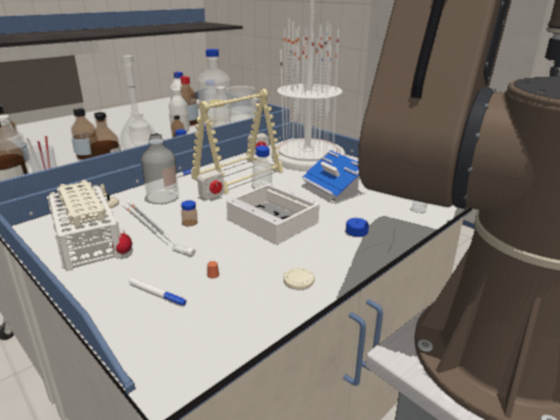

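View pics/side0.png

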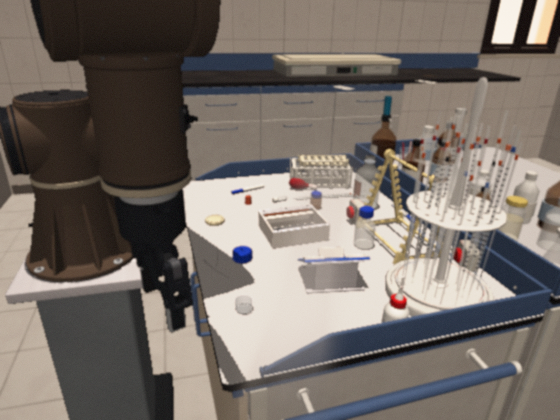

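```bash
cat > h.py <<'E'
from workcell import robot
import numpy as np, cv2
def cam(name, st=None):
    c=robot.camera_info(name); f=210/np.tan(np.radians(c["fov_y"]/2))
    if name=="wrist":
        st=st or robot.get_state(); T=np.eye(4); T[:3,:3]=st["ee_rot"]; T[:3,3]=st["position"]
        V=np.linalg.inv(T@c["hand_eye"])
    else: V=c["view"]
    return np.array([[f,0,c["cx"]],[0,f,c["cy"]],[0,0,1]]),V
def proj(K,V,p):
    q=K@(V[:3,:3]@np.asarray(p,float)+V[:3,3]); return q[:2]/q[2]
def ray(K,V,uv):
    d=V[:3,:3].T@np.linalg.inv(K)@[uv[0],uv[1],1]; return -V[:3,:3].T@V[:3,3],d
def onz(K,V,uv,z):
    o,d=ray(K,V,uv); return o+d*(z-o[2])/d[2]
def tri(obs):
    A=0;b=0
    for K,V,uv in obs:
        o,d=ray(K,V,uv); d/=np.linalg.norm(d); P=np.eye(3)-np.outer(d,d); A=A+P;b=b+P@o
    return np.linalg.solve(A,b)
E
python3 - <<'E'
from h import *
np.set_printoptions(precision=4,suppress=True)
S=cam("scene");D=cam("side")
for n,a,b in [("tray",[272.2,218.9],[294.9,231.1]),("rlip",[292.3,196.1],[300.9,226.8]),("llip",[213.8,274.9],[286.5,212.4]),("seat",[275.7,203.2],[293.1,220.2]),("vp",[262.6,215.3],[304.8,229.9]),("sp",[287.4,225.7],[282.4,235.8]),("div",[333.6,174],[332.7,261]),("rib",[324.7,164.5],[327.7,248.5]),("tr",[337.9,162.8],[335.8,259.1]),("rest",[334.1,190.4],[329.6,282.4]),
("vial",[181.1,250.9],[278.3,200.9]),("stop",[290.4,195.5],[250.5,203.3]),("pen",[159.6,290.8],[246.9,189.8]),("jar",[187,223.9],[315.5,208]),("bottle",[261.3,187.6],[367.5,243.8]),("cap",[352.3,233],[242.3,259.4]),("lid",[294.2,278],[211.9,219.2])]:
    X=tri([S+(a,),D+(b,)]); print(n,X,proj(*S,X)-a,proj(*D,X)-b,"z0:",onz(*S,a,0)[:2],onz(*D,b,0)[:2])
E
```

```text
tray [ 0.5772 -0.0176  0.0038] [-0.4151 -0.5698] [-0.3605  0.4572] z0: [ 0.5797 -0.021 ] [ 0.5811 -0.0083]
rlip [ 0.574  -0.0796  0.0486] [-0.8028 -1.143 ] [-0.7532  0.9901] z0: [ 0.6422 -0.1472] [0.6066 0.0145]
llip [ 0.5848  0.171  -0.0486] [ -7.5297 -10.9998] [-5.6263  6.7764] z0: [0.4793 0.2187] [0.5899 0.1212]
seat [ 0.5697 -0.024   0.0455] [0.0569 0.0815] [ 0.0493 -0.066 ] z0: [ 0.6393 -0.0847] [0.5955 0.0624]
vp [ 0.6091 -0.0138  0.0023] [-0.3761 -0.5366] [-0.3294  0.4357] z0: [ 0.6097 -0.0155] [ 0.6123 -0.0072]
sp [ 0.5357 -0.0293 -0.0015] [-0.6139 -0.7888] [-0.532   0.6269] z0: [ 0.5299 -0.0259] [ 0.5374 -0.0286]
div [ 0.6005 -0.2618  0.0476] [-0.3434 -0.4664] [-0.4083  0.5198] z0: [ 0.6733 -0.3476] [ 0.6327 -0.1892]
rib [ 0.6019 -0.2335  0.0746] [1.6243 2.3064] [ 1.8413 -2.5025] z0: [ 0.7451 -0.3851] [ 0.6421 -0.1253]
tr [ 0.6017 -0.2832  0.0705] [0.718  0.9957] [ 0.8744 -1.1508] z0: [ 0.7273 -0.4278] [ 0.6441 -0.1821]
rest [ 0.597  -0.268  -0.0062] [0.5272 0.6507] [ 0.6177 -0.7327] z0: [ 0.5921 -0.2598] [ 0.591  -0.2789]
vial [0.5908 0.2237 0.0003] [1.2829 1.9027] [ 0.8128 -1.1638] z0: [0.5997 0.2217] [0.5858 0.2153]
stop [0.462  0.017  0.1037] [4.2518 5.706 ] [ 3.2175 -4.1935] z0: [ 0.6484 -0.1459] [0.4886 0.2148]
pen [0.497  0.3265 0.0043] [0.3764 0.5327] [ 0.2036 -0.2663] z0: [0.5043 0.3239] [0.4976 0.3343]
jar [ 0.6989  0.1462 -0.0042] [0.4384 0.7018] [ 0.3209 -0.4985] z0: [0.6959 0.1489] [0.6935 0.1343]
bottle [ 0.7568 -0.1288 -0.0025] [-1.0761 -1.7471] [-1.1689  1.7199] z0: [ 0.741  -0.1198] [ 0.762  -0.1245]
cap [ 0.4062 -0.1201 -0.0048] [0.9103 0.8859] [ 0.8204 -0.7441] z0: [ 0.4051 -0.115 ] [ 0.4023 -0.1309]
lid [0.3525 0.1146 0.0068] [1.8934 2.0033] [ 1.2549 -1.1523] z0: [0.3664 0.1063] [0.349  0.1211]
```

```bash
cat >> h.py <<'E'
import pickle,os
def down(a):  # tool pointing down, tool x along world angle a (deg)
    a=np.radians(a); x=np.array([np.cos(a),np.sin(a),0]); z=np.array([0,0,-1.]); return np.column_stack([x,np.cross(z,x),z])
OBS="obs.pkl"
def look(camera,names,tag=None,pic=None):
    st=robot.get_state(); im=robot.capture(camera); K,V=cam(camera,st)
    if pic: cv2.imwrite(f"pics/{pic}.png",im[:,:,::-1])
    out=[]
    for n in names:
        r=robot.pinpoint(n,camera); out+=[(camera,K,V,n,np.array(d["point"]),d["conf"]) for d in r[:2]]
    return out
E
python3 - <<'E'
from h import *
np.set_printoptions(precision=4,suppress=True)
obs=[]
T=["kit_tray","left_lip","right_lip","seat","vial_pocket","stopper_pocket","divider","rib_top","trough","sloping_rest"]
B=["vial","stopper","pen"]
robot.goto([0.53,-0.13,0.30],down(0)); obs+=look("wrist",T,pic="w1")
robot.goto([0.51,0.24,0.25],down(20)); o=look("wrist",B,pic="w2"); obs+=o
for n in B:
    r=robot.silhouettes(n,"wrist")
    for d in r[:2]:
        c,K,V,*_=o[0]; m=d["region"]; ys,xs=np.nonzero(m); 
        P=np.array([onz(K,V,(x,y),0.007)[:2] for x,y in zip(xs,ys)]); w,v=np.linalg.eigh(np.cov(P.T)); a=np.degrees(np.arctan2(v[1,1],v[0,1]))
        print("sil",n,d["conf"],len(xs),P.mean(0),np.sqrt(12*w),"ang",a)
pickle.dump(obs,open("obs.pkl","wb"))
for o in obs: print(o[3],o[4],round(o[5],2),onz(o[1],o[2],o[4],0)[:2])
print(robot.get_state()["time_s"])
E
```

```text
sil vial 0.7 716 [0.5906 0.2213] [0.0165 0.0551] ang -161.64273895194984
sil vial 0.39 19849 [ 0.5663 -0.0216] [0.1556 0.2008] ang -139.8080970391599
sil stopper 0.63 375 [0.4787 0.2206] [0.0212 0.0267] ang -158.56611358740153
sil pen 0.88 1270 [0.5012 0.3341] [0.0135 0.1323] ang -160.80552339719583
sil pen 0.54 724 [0.5906 0.2214] [0.0167 0.0548] ang -161.6899379709626
kit_tray [196.1 143.2] 0.63 [ 0.5683 -0.0163]
kit_tray [274.7 256.7] 0.24 [ 0.4039 -0.1207]
left_lip [145.5 149.6] 0.77 [0.5598 0.0526]
right_lip [235.2 141.3] 0.84 [ 0.5707 -0.0688]
seat [193.7 142.4] 0.96 [ 0.5693 -0.0131]
vial_pocket [196.1 110.6] 0.7 [ 0.6101 -0.0192]
stopper_pocket [205.4 169.7] 0.66 [ 0.5326 -0.0265]
divider [391.4 117.8] 0.83 [ 0.6009 -0.2757]
divider [195.5 144.8] 0.69 [ 0.5661 -0.0153]
rib_top [381.5 114.4] 0.98 [ 0.6052 -0.2623]
trough [420.4 122.1] 0.7 [ 0.5954 -0.3145]
vial [317.6 122.6] 0.6 [0.5859 0.2212]
stopper [286.5 202.4] 0.85 [0.483  0.2223]
pen [203.3 161.9] 0.77 [0.4961 0.3343]
6.1667
```

View pics/w1.png

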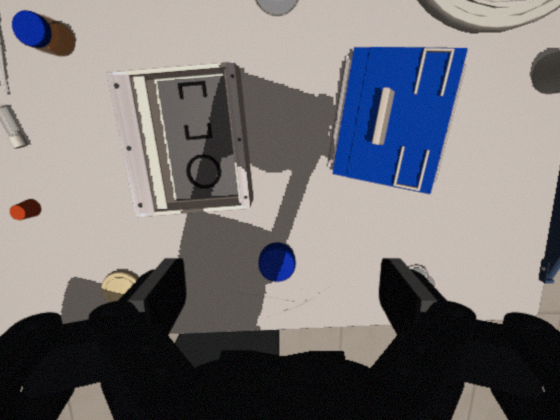

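View pics/w2.png

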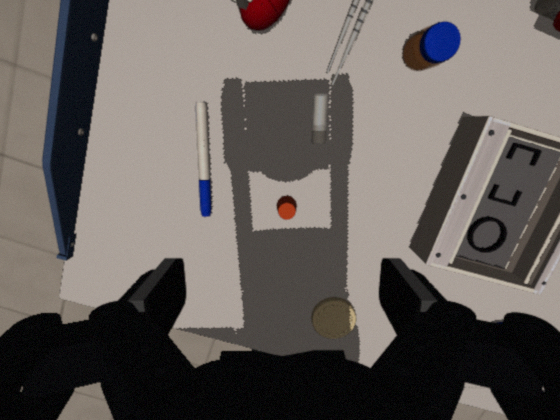

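```bash
cat > fit.py <<'E'
from h import *
from scipy.optimize import least_squares
from scipy.spatial.transform import Rotation as R
TP={"kit_tray":[0,0,0],"left_lip":[-50,0,49],"right_lip":[59,0,49],"seat":[5,0,40],"vial_pocket":[8,38,6],"stopper_pocket":[8,-40,6]}
DP={"divider":[0,0,0],"rib_top":[-6,0,31],"trough":[34,0,6]}
def Rt(yaw): return R.from_euler("z",yaw-90,degrees=True).as_matrix()   # thing y along world angle yaw (deg)
def Rd(yaw): return Rt(yaw)@R.from_euler("y",-30,degrees=True).as_matrix()
def Rd0(yaw,t): return Rt(yaw)@R.from_euler("y",-t,degrees=True).as_matrix()
def Rt(yaw): return R.from_euler("z",yaw-90,degrees=True).as_matrix()
def fit(pts,obs,rot,freez,x0):
    O=[o for o in obs if o[3] in pts]
    w={"wrist":1,"scene":1,"side":1}
    def res(p,raw=False):
        t=np.array([p[0],p[1],p[3] if freez else 0])
        e=[(proj(o[1],o[2],rot(p[2]*100)@(np.array(pts[o[3]])/1000)+t)-o[4])*((o[2][:3,:3]@t+o[2][:3,3])[2]/o[1][0,0]*1000) for o in O]
        return np.array(e) if raw else np.ravel(e)
    s=least_squares(res,x0,loss="soft_l1",f_scale=3,x_scale=0.01)
    return s.x,[(o[0],o[3],np.round(e,1).tolist()) for o,e in zip(O,res(s.x,True))]
E
python3 - <<'E'
from fit import *
np.set_printoptions(precision=4,suppress=True)
obs=pickle.load(open("obs.pkl","rb"))
obs=[o for i,o in enumerate(obs) if o[5]>.5 and not(o[3]=="divider" and o[5]<.8)]
S=cam("scene");D=cam("side")
A=[("kit_tray",[272.2,218.9],[294.9,231.1]),("right_lip",[292.3,196.1],[300.9,226.8]),("left_lip",None,[286.5,212.4]),("seat",[275.7,203.2],[293.1,220.2]),("vial_pocket",[262.6,215.3],[304.8,229.9]),("stopper_pocket",[287.4,225.7],[282.4,235.8]),("divider",[333.6,174],[332.7,261]),("rib_top",[324.7,164.5],[327.7,248.5]),("trough",[337.9,162.8],[335.8,259.1])]
for n,a,b in A:
    if a: obs.append(("scene",*S,n,np.array(a),.8))
    obs.append(("side",*D,n,np.array(b),.8))
pickle.dump(obs,open("obs.pkl","wb"))
for P,r,f,x in [(TP,Rt,0,[.575,-.018,.08]),(DP,Rd,1,[.6,-.262,-.08,.045])]:
    p,e=fit(P,obs,r,f,x); print(p); print(*e,sep="\n")
E
```

```text
[ 0.5706 -0.0169  0.0606]
('wrist', 'kit_tray', [0.5, -2.4])
('wrist', 'left_lip', [-0.9, -1.7])
('wrist', 'right_lip', [-0.4, -3.8])
('wrist', 'seat', [-2.1, 0.6])
('wrist', 'vial_pocket', [0.2, 0.8])
('wrist', 'stopper_pocket', [1.2, 1.8])
('scene', 'kit_tray', [2.8, 4.5])
('side', 'kit_tray', [-7.8, 5.0])
('scene', 'right_lip', [-6.7, -2.9])
('side', 'right_lip', [-0.6, 0.3])
('side', 'left_lip', [0.4, -4.5])
('scene', 'seat', [-2.4, 5.3])
('side', 'seat', [0.8, 3.7])
('scene', 'vial_pocket', [4.3, -6.6])
('side', 'vial_pocket', [1.3, 1.3])
('scene', 'stopper_pocket', [1.2, -7.1])
('side', 'stopper_pocket', [-5.4, -4.5])
[ 0.6009 -0.2598 -0.0667  0.0487]
('wrist', 'divider', [0.0, -0.5])
('wrist', 'rib_top', [-1.7, 0.4])
('wrist', 'trough', [1.2, -2.6])
('scene', 'divider', [-2.5, -1.8])
('side', 'divider', [-1.3, -0.8])
('scene', 'rib_top', [7.3, 6.5])
('side', 'rib_top', [7.6, -1.6])
('scene', 'trough', [6.8, 2.8])
('side', 'trough', [-0.5, -1.1])
```

Run:
```python
from fit import *
np.set_printoptions(precision=4,suppress=True)
# close look at the vial before gripping
robot.goto([0.589,0.2212,0.11],down(18.4)); o=look("wrist",["vial"],pic="w3")
c,K,V,*_=o[0]; print([(x[4],x[5],onz(K,V,x[4],0)) for x in o])
for d in robot.silhouettes("vial","wrist")[:1]:
    ys,xs=np.nonzero(d["region"]); P=np.array([onz(K,V,p,0.008)[:2] for p in zip(xs,ys)]).astype(np.float32)
    (cx,cy),(w,h),a=cv2.minAreaRect(P*1000); wv,v=np.linalg.eigh(np.cov(P.T)); print(d["conf"],len(xs),P.mean(0),cx,cy,w,h,np.degrees(np.arctan2(v[1,1],v[0,1])))
print(robot.get_state()["time_s"])
```

```text
[(array([281.5, 204.7]), 0.89, array([0.5898, 0.2213, 0.    ]))]
0.96 1426 [0.5898 0.2218] 589.0930786132812 221.41708374023438 56.847068786621094 15.865132331848145 -162.15415951211307
7.0083
```

View pics/w3.png

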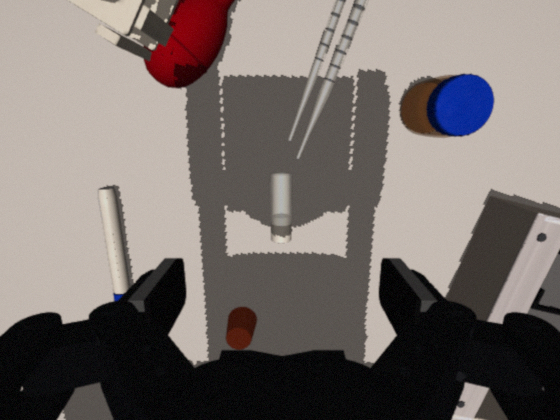

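Run:
```python
from fit import *
np.set_printoptions(precision=4,suppress=True)
robot.move_linear([0.5895,0.2215,0.005],down(18)); robot.close_gripper(20)
print(robot.get_state()["width"],robot.get_state()["grasp_force"])
robot.move_linear([0.5895,0.2215,0.12],max_speed=.25)
t=np.array([.5706,-.0169,0])+Rt(6.1)@[.008,.0,0]
robot.goto([t[0],t[1],0.16],down(6.1)); s=robot.get_state(); print(s["width"],s["time_s"])
o=look("wrist",list(TP),pic="w4")
obs=pickle.load(open("obs.pkl","rb")); obs=[x for x in obs if x[0]!="scene" or x[3] in DP]; obs=[x for x in obs if x[0]!="side" or x[3] in DP]
obs+=[x for x in o if x[5]>.5]; pickle.dump(obs,open("obs2.pkl","wb"))
p,e=fit(TP,obs,Rt,0,[.5706,-.0169,.061]); print(p,*e,sep="\n")
p,e=fit(TP,[x for x in o if x[5]>.5],Rt,0,[.5706,-.0169,.061]); print(p,*e,sep="\n")
```

```text
0.011825341262283915 23.920523822307587
0.011737600036592745 10.1083
[ 0.5707 -0.0158  0.0588]
('wrist', 'kit_tray', [-0.7, -2.5])
('wrist', 'left_lip', [-2.2, -2.1])
('wrist', 'right_lip', [-1.6, -3.8])
('wrist', 'seat', [-3.3, 0.5])
('wrist', 'vial_pocket', [-0.8, 0.7])
('wrist', 'stopper_pocket', [-0.0, 1.7])
('wrist', 'kit_tray', [0.3, 0.4])
('wrist', 'left_lip', [1.5, 0.9])
('wrist', 'right_lip', [0.9, 0.0])
('wrist', 'seat', [1.6, 1.7])
('wrist', 'vial_pocket', [4.0, 2.6])
[ 0.5715 -0.0143  0.0616]
('wrist', 'kit_tray', [-1.1, -0.6])
('wrist', 'left_lip', [-0.2, 0.0])
('wrist', 'right_lip', [-0.6, -1.4])
('wrist', 'seat', [0.0, 0.5])
('wrist', 'vial_pocket', [2.3, 1.5])
```

View pics/w4.png

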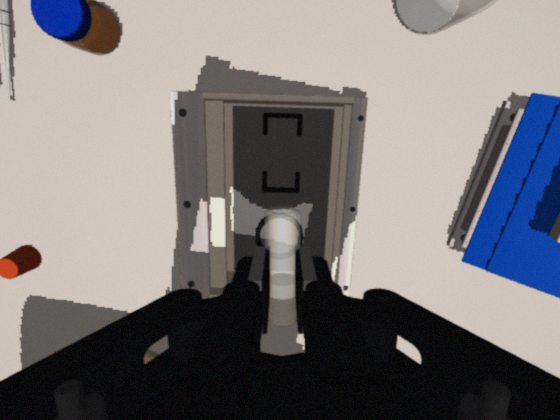

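```bash
cat >> fit.py <<'E'
TRAY=np.array([.5712,-.0148,0]); TY=6.0
def tray(x,y,z): return TRAY+Rt(TY)@(np.array([x,y,z])/1000)
E
python3 - <<'E'
from fit import *
np.set_printoptions(precision=4,suppress=True)
K,V=cam("wrist"); a=onz(K,V,(281.5,153.5),.009); b=tray(8,38,8); print(a,b)
t=(a+b)/2; 
robot.goto([t[0],t[1],.09],down(TY))
c=robot.move_linear([t[0],t[1],.013],max_speed=.12,contact_N=6); print(c,robot.get_state()["position"])
robot.release(); s=robot.get_state(); print(s["width"],s["ft_force"],s["time_s"])
robot.move_linear([t[0],t[1],.07],max_speed=.1); s=robot.get_state(); print(s["width"],s["ft_force"])
q=tray(8,0,0); robot.goto([q[0],q[1],.16],down(TY)); o=look("wrist",["stopper_pocket","vial","vial_pocket","left_lip","right_lip"],pic="w5")
for x in o: print(x[3:],)
pickle.dump(o,open("o5.pkl","wb")); print(fit(TP,[x for x in o if x[5]>.5],Rt,0,[.5706,-.0169,.061]))
print(robot.get_state()["time_s"])
E
```

```text
[ 0.6096 -0.0204  0.009 ] [ 0.6098 -0.0188  0.008 ]
False [ 0.6102 -0.0197  0.0138]
0.06644786904370702 [ 1.7902 -0.9414 -0.2512] 12.2083
0.084973876998444 [-0.8262  0.4243 -0.1119]
('stopper_pocket', array([279.1, 235.6]), 0.57)
('vial', array([283.4, 151.6]), 0.65)
('vial', array([211., 203.]), 0.41)
('vial_pocket', array([279., 152.]), 0.74)
('left_lip', array([208.6, 206.2]), 0.71)
('right_lip', array([343.3, 210.2]), 0.96)
('right_lip', array([272.8, 195.2]), 0.55)
(array([ 0.5713, -0.0128,  0.065 ]), [('wrist', 'stopper_pocket', [0.3, -1.3]), ('wrist', 'vial_pocket', [-0.5, 1.0]), ('wrist', 'left_lip', [-1.5, -0.2]), ('wrist', 'right_lip', [-1.8, -5.2]), ('wrist', 'right_lip', [65.7, 9.1])])
13.7
```

View pics/w5.png

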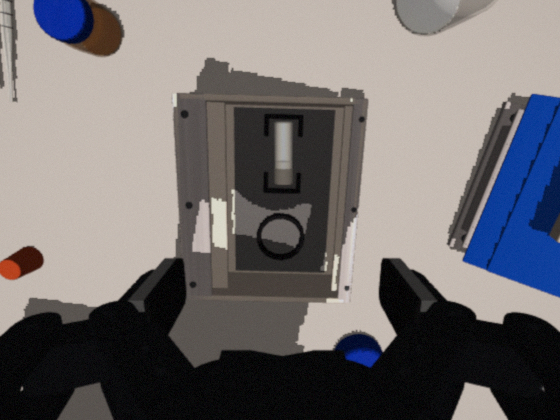

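Run:
```python
from fit import *
np.set_printoptions(precision=4,suppress=True)
K,V=cam("wrist"); print("ring",onz(K,V,(281,236),.012),tray(8,-40,0),"pocket",onz(K,V,(282.5,153.5),.009),tray(8,38,0))
robot.goto([.481,.221,.12],down(20)); o=look("wrist",["stopper"],pic="w6")
c,K,V,*_=o[0]; print([(x[4],x[5],onz(K,V,x[4],0)) for x in o])
for d in robot.silhouettes("stopper","wrist")[:1]:
    ys,xs=np.nonzero(d["region"]); P=np.array([onz(K,V,p,0.014)[:2] for p in zip(xs,ys)]); print(d["conf"],len(xs),P.mean(0),P.max(0)-P.min(0),xs.mean(),ys.mean())
print(robot.get_state()["time_s"])
```

```text
ring [ 0.5329 -0.0266  0.012 ] [ 0.5323 -0.0269  0.    ] pocket [ 0.6098 -0.0199  0.009 ] [ 0.6098 -0.0188  0.    ]
[(array([277.4, 203.8]), 0.9, array([0.48  , 0.2232, 0.    ]))]
0.55 898 [0.4801 0.2215] [0.0291 0.025 ] 279.23830734966594 208.56458797327394
14.875
```

Run:
```python
from fit import *
np.set_printoptions(precision=4,suppress=True)
robot.move_linear([.480,.222,.0135],down(20)); robot.close_gripper(20); print(robot.get_state()["width"])
robot.move_linear([.480,.222,.11],max_speed=.25)
t=np.array([.5326,-.0268])
robot.goto([*t,.10],down(TY))
c=robot.move_linear([*t,.0205],max_speed=.1,contact_N=6); print(c,robot.get_state()["position"])
robot.release(); s=robot.get_state(); print(s["width"],s["ft_force"],s["time_s"])
robot.move_linear([*t,.075],max_speed=.1)
q=tray(8,0,0); robot.goto([q[0],q[1],.17],down(TY)); o=look("wrist",["stopper","vial","left_lip","right_lip"],pic="w7")
for x in o: print(x[3:],onz(x[1],x[2],x[4],.006))
print(tray(8,38,0),tray(8,-40,0))
# look at divider next
robot.goto([.58,-.27,.22],down(0)); d=look("wrist",["divider","rib_top","trough"],pic="w8")
pickle.dump(d,open("d8.pkl","wb"))
for x in d: print(x[3:])
d=[x for x in d if x[5]>.5]
print(*fit(DP,d,Rd,1,[.6,-.262,-.08,.045]),sep="\n"); 
obs=[x for x in pickle.load(open("obs.pkl","rb"))+d if not(x[0]=="scene" and x[3]!="divider")]
print(*fit(DP,obs,Rd,1,[.6,-.262,-.08,.045]),sep="\n"); print(robot.get_state()["time_s"])
a=cv2.imread("pics/w7.png")[60:320,120:420]; b=cv2.imread("pics/w8.png"); a=cv2.copyMakeBorder(a,0,160,0,0,cv2.BORDER_CONSTANT); 
c=np.hstack([a,b]); cv2.imwrite("pics/w78.png",cv2.resize(c,(800,int(800*c.shape[0]/c.shape[1]))))
```

```text
0.024707576232517476
True [ 0.5315 -0.0262  0.0194]
0.06683147830062382 [ 2.408   8.868  -7.0567] 19.0917
('stopper', array([279.2, 230.2]), 0.94) [ 0.5336 -0.0248  0.006 ]
('vial', array([285.1, 149.6]), 0.69) [ 0.6132 -0.0222  0.006 ]
('left_lip', array([211.5, 203.5]), 0.84) [0.554  0.0438 0.006 ]
('right_lip', array([341.8, 207.7]), 0.93) [ 0.5631 -0.0835  0.006 ]
[ 0.6098 -0.0188  0.    ] [ 0.5323 -0.0269  0.    ]
('divider', array([272.1, 172. ]), 0.86)
('rib_top', array([245.6, 174.2]), 0.61)
('trough', array([298.8, 177.7]), 0.91)
[ 0.5994 -0.2585 -0.0412  0.0548]
[('wrist', 'divider', [-1.4, -0.1]), ('wrist', 'rib_top', [0.6, 0.0]), ('wrist', 'trough', [0.6, 0.1])]
[ 0.599  -0.2596 -0.0488  0.0478]
[('wrist', 'divider', [-0.5, 1.4]), ('wrist', 'rib_top', [-2.4, 3.2]), ('wrist', 'trough', [0.7, -1.5]), ('scene', 'divider', [-1.3, -0.5]), ('side', 'divider', [-3.2, 0.1]), ('side', 'rib_top', [5.1, -0.8]), ('side', 'trough', [-1.6, -0.3]), ('wrist', 'divider', [-0.1, -0.8]), ('wrist', 'rib_top', [2.7, -1.1]), ('wrist', 'trough', [1.4, -0.5])]
21.7333
```

View pics/w78.png

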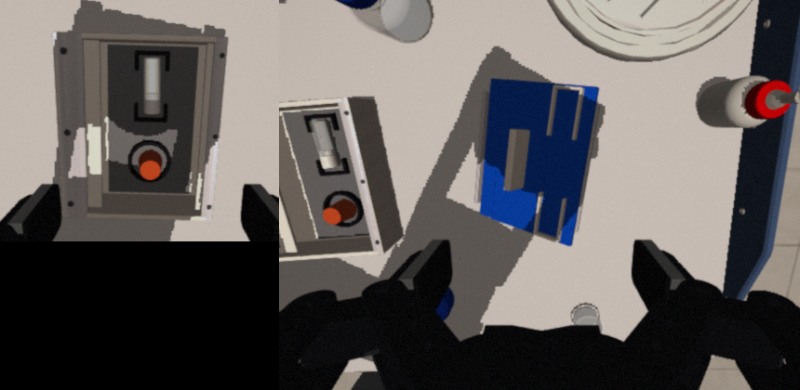

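```bash
cat > quad.py <<'E'
from fit import *
def bluequad(img,roi=None):
    h=cv2.cvtColor(img,cv2.COLOR_BGR2HSV); m=cv2.inRange(h,(105,120,40),(130,255,255))
    if roi: z=np.zeros_like(m); a,b,c,d=roi; z[b:d,a:c]=m[b:d,a:c]; m=z
    m=cv2.morphologyEx(m,cv2.MORPH_CLOSE,np.ones((9,9),np.uint8))
    c=max(cv2.findContours(m,cv2.RETR_EXTERNAL,cv2.CHAIN_APPROX_NONE)[0],key=cv2.contourArea); c=cv2.convexHull(c)
    for e in np.arange(2,30,.5):
        q=cv2.approxPolyDP(c,e,True)
        if len(q)<=4: break
    return q.reshape(-1,2).astype(float)
E
python3 - <<'E'
from quad import *
np.set_printoptions(precision=4,suppress=True)
img=cv2.imread("pics/w8.png"); q=bluequad(img,(180,60,400,300)); print(q)
K,V=pickle.load(open("d8.pkl","rb"))[0][1:3]
# order: TL,TR,BR,BL -> local (x,y)
s=q[np.argsort(q[:,1])]; top=s[:2][np.argsort(s[:2,0])]; bot=s[2:][np.argsort(s[2:,0])]
Q=np.array([top[0],top[1],bot[1],bot[0]]); L=np.array([[-60,76,3.5],[60,76,6],[60,-76,6],[-60,-76,3.5]])/1000
def f(p): return np.ravel([proj(K,V,p[:3]+Rd0(p[3]*100,p[4]*100)@l)-u for l,u in zip(L,Q)])
r=least_squares(lambda p:f(np.r_[p,.3]),[.6,-.26,.048,-.045],x_scale=.01); print(r.x,f(np.r_[r.x,.3]).reshape(4,2))
r=least_squares(f,[.6,-.26,.048,-.045,.3],x_scale=.01); print(r.x,f(r.x).reshape(4,2))
o=np.r_[.5994,-.259,.05]; 
for x in pickle.load(open("d8.pkl","rb")): print(x[3],x[4],proj(K,V,r.x[:3]+Rd0(r.x[3]*100,30)@(np.array(DP[x[3]])/1000)))
E
```

```text
[[228.  85.]
 [342.  94.]
 [312. 264.]
 [216. 230.]]
[ 0.5984 -0.2593  0.0481 -0.0754] [[ 0.1378 -0.1586]
 [-0.4686  0.0899]
 [ 0.42    0.5074]
 [-0.0142 -0.5467]]
[ 0.5984 -0.2593  0.0479 -0.0755  0.2974] [[ 0.0175 -0.1568]
 [-0.369   0.2057]
 [ 0.5262  0.3642]
 [-0.1409 -0.5354]]
divider [272.1 172. ] [271.6917 171.8597]
rib_top [245.6 174.2] [248.0988 172.7843]
trough [298.8 177.7] [299.7063 179.2939]
```

```bash
cat >> quad.py <<'E'
G=np.array([-6,0,11])/1000   # TCP in divider frame
def tool(RD): return np.column_stack([RD[:,1],RD[:,0],-RD[:,2]])
def pose(tx,tz,th,y=0,g=G):  # tongue tip underside at tray x=tx,z=tz (mm), tilt th
    RD=Rd0(TY,th); RT=Rt(TY)
    o=np.array([tx+60*np.cos(np.radians(th)),y,tz+60*np.sin(np.radians(th))])/1000
    return TRAY+RT@o+RD@g, tool(RD)
E
python3 - <<'E'
from quad import *
np.set_printoptions(precision=4,suppress=True)
RD=Rd0(-7.55,30); O=np.array([.5984,-.2593,.048]); g=O+RD@G; n=RD[:,2]
print(robot.ik(g+.07*n,tool(RD)),robot.ik(g,tool(RD)), robot.ik(*pose(-42,90,10)))
robot.goto(g+.07*n,tool(RD))
print(robot.move_linear(g,max_speed=.1,contact_N=8))
s=robot.get_state(); print(s["ft_force"],s["position"]-g); robot.close_gripper(60); s=robot.get_state(); print(s["width"],s["grasp_force"],s["time_s"])
p=robot.get_state()["position"]
robot.move_linear(p+[0,0,.10]+.01*n,max_speed=.15); s=robot.get_state(); print(s["width"],s["ft_force"])
robot.goto(*pose(-42,95,10)); s=robot.get_state()
img=robot.capture("wrist"); cv2.imwrite("pics/w9.png",img[:,:,::-1]); print(s["width"],s["time_s"],s["ft_force"]); pickle.dump((s,cam("wrist",s)),open("s9.pkl","wb"))
E
```

```text
[ -5.4685  37.1443 101.6926 -40.5651  50.2064 121.1211] [ -8.663   42.0845 103.185  -45.843   44.1706 125.1678] [  0.9999  30.116  109.0083 -15.2839  41.0141  96.5738]
False
[-0.808  -0.1984  0.2505] [0.0002 0.     0.0002]
0.006684420452547404 59.540975689888 24.2833
0.007039936012663431 [-0.7466  0.0726 -1.6204]
0.006861864390755242 26.0417 [-0.8262 -0.28   -2.3775]
```

View pics/w9.png

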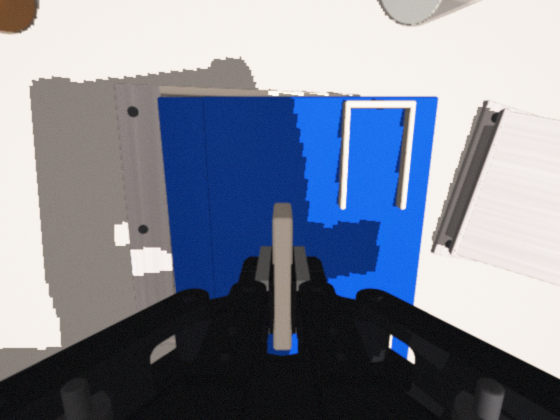

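Run:
```python
from quad import *
np.set_printoptions(precision=4,suppress=True)
s,(K,V)=pickle.load(open("s9.pkl","rb")); RTl=s["ee_rot"]
img=cv2.imread("pics/w9.png"); print(bluequad(img))
C=np.array([[160,97.],[437,97.5]]); L=np.array([[-60,76,3.5],[60,76,6]])/1000
RD=np.column_stack([RTl[:,1],RTl[:,0],-RTl[:,2]])
def f(p): 
    Rr=RD@R.from_euler("zy",[p[3],p[4]]).as_matrix()
    return np.ravel([proj(K,V,s["position"]+Rr@(l-p[:3]))-u for l,u in zip(L,C)])
r=least_squares(lambda p:np.r_[f(p),(p[0]+.006)*500,(p[2]-.011)*1000,p[4]*300],[-.006,0,.011,0,0]); print(r.x,f(r.x))
# ridge of tray back wall top outer edge & left corner
for u in [(118,86),(160,90)]: print(u, Rt(TY).T@(onz(K,V,u,.052)-TRAY)*1000)
for u,l in [((133,111),0),((143,229),0)]: print(u, Rt(TY).T@(onz(K,V,u,.052)-TRAY)*1000)
```

```text
[[437.  98.]
 [412. 305.]
 [176. 292.]
 [159.  97.]]
[-0.0071  0.0001  0.0105 -0.0038 -0.0002] [ 0.2092 -0.0918 -0.3262  0.0326]
(118, 86) [-70.0996  84.9672  52.    ]
(160, 90) [-48.0957  83.2145  52.    ]
(133, 111) [-63.7851  71.7536  52.    ]
(143, 229) [-65.899    1.3977  52.    ]
```

Run:
```python
from quad import *
np.set_printoptions(precision=2,suppress=True)
K,V=pickle.load(open("o5.pkl","rb"))[0][1:3]
img=cv2.cvtColor(cv2.imread("pics/w5.png"),cv2.COLOR_BGR2GRAY)
P=[]
for u in [(184,114),(188,205),(193,285),(362,119),(354,210),(347,288)]:
    x,y=u; w=255-img[y-5:y+6,x-5:x+6].astype(float); w=np.clip(w-np.percentile(w,75),0,None); yy,xx=np.mgrid[-5:6,-5:6]; c=(x+(w*xx).sum()/w.sum(),y+(w*yy).sum()/w.sum())
    p=onz(K,V,c,.052); P.append(p); print(np.array(c),Rt(TY).T@(p-TRAY)*1000)
P=np.array(P)
for a,b in ((0,2),(3,5)): d=P[a]-P[b]; print("yaw",np.degrees(np.arctan2(d[1],d[0])),np.linalg.norm(d)*1000)
d=P[3:].mean(0)-P[:3].mean(0); print("yaw from x",np.degrees(np.arctan2(d[1],d[0]))+90,np.linalg.norm(d))
for n,z,u in [("ring",.014,(281,236)),("pocket",.012,(282.5,153.5))]: print(n,Rt(TY).T@(onz(K,V,u,z)-TRAY)*1000)
```

```text
[183.83 113.55] [-64.27  71.71  52.  ]
[188.56 204.93] [-66.     1.51  52.  ]
[192.43 284.16] [-67.93 -68.51  52.  ]
[361.24 118.92] [68.11 67.84 52.  ]
[353.32 209.34] [66.16 -2.2  52.  ]
[346.45 287.67] [ 64.22 -71.91  52.  ]
yaw 4.50253438051146 140.26890221500506
yaw 4.404080828701697 139.80639884461903
yaw from x 4.414529751959421 0.13227969999188377
ring [  7.89 -38.49  14.  ]
pocket [ 9.3  38.59 12.  ]
```

```bash
cat >> fit.py <<'E'
TRAY=TRAY+Rt(6.0)@[.0006,.0002,0]; TY=4.43
E
python3 - <<'E'
from quad import *
np.set_printoptions(precision=4,suppress=True)
robot.goto(*pose(-43.5,65,10)); 
f0=robot.get_state()["ft_force"]
p,o=pose(-43.5,36,10)
c=robot.move_linear(p,o,max_speed=.03,contact_N=3); s=robot.get_state()
# tip from state
RD=Rd0(TY,10); tip=Rt(TY).T@(s["position"]-RD@G+RD@[-.06,0,0]-TRAY)*1000
print(c,"tip",tip,s["ft_force"]-f0,s["wrist_torque"],s["time_s"])
E
```

```text
True tip [-43.3898  -0.2742  35.7778] [ 1.0261 -0.8821  7.7347] [ 0.0302 -0.0422  0.0315] 27.2833
```

Run:
```python
from quad import *
np.set_printoptions(precision=4,suppress=True)
def solve(s,K,V,C):
    L=np.array([[-60,76,3.5],[60,76,6]])/1000; RTl=s["ee_rot"]; RD=np.column_stack([RTl[:,1],RTl[:,0],-RTl[:,2]])
    def f(p):
        Rr=RD@R.from_euler("zy",[p[3],p[4]]).as_matrix()
        return np.ravel([proj(K,V,s["position"]+Rr@(l-p[:3]))-u for l,u in zip(L,C)])
    for wz,wp in ((1000,300),(50,300),(1000,5)):
        r=least_squares(lambda p:np.r_[f(p),(p[0]+.006)*1000,(p[2]-.011)*wz,p[4]*wp],[-.006,0,.011,0,0]); print(r.x,f(r.x))
s,(K,V)=pickle.load(open("s9.pkl","rb")); solve(s,K,V,np.array([[159.5,97],[437,97.5]]))
s=robot.get_state(); robot.move_linear(s["position"]+[0,0,.002],max_speed=.02); s=robot.get_state(); print("F",s["ft_force"],s["width"])
img=robot.capture("wrist"); img=img[:,:,::-1].copy(); cv2.imwrite("pics/w10.png",img); q=bluequad(img); print(q)
t=q[np.argsort(q[:,1])][:2]; t=t[np.argsort(t[:,0])]; K,V=cam("wrist",s); solve(s,K,V,t)
side=robot.capture("side"); cv2.imwrite("pics/s10.png",side[:,:,::-1])
print(robot.pinpoint("rib_top","side")[:1],robot.pinpoint("trough","side")[:1],robot.pinpoint("divider","side")[:1],robot.pinpoint("left_lip","side")[:1])
K,V=cam("side"); RD=Rd0(TY,10); o=s["position"]-RD@G
print([proj(K,V,o+RD@(np.array(DP[k])/1000)) for k in ("rib_top","trough","divider")],proj(K,V,tray(-50,0,49)))
print(s["time_s"])
```

```text
[-0.0069  0.0001  0.0103 -0.0048 -0.0004] [ 0.1638 -0.242  -0.5348  0.159 ]
[-0.0069  0.0001  0.0099 -0.0048 -0.0003] [-0.2052 -0.2044 -0.1639  0.1993]
[-0.006   0.0001  0.0105 -0.0055 -0.0318] [ 0.2963 -0.0131 -0.2567 -0.0439]
F [ 0.342  -0.6086 -1.9137] 0.007290362223585612
[[437.  98.]
 [412. 305.]
 [176. 292.]
 [158.  98.]]
[-0.0067  0.0004  0.0097 -0.0027 -0.0004] [ 0.5064 -0.2253 -0.7931  0.0813]
[-0.0067  0.0005  0.009  -0.0027 -0.0002] [-0.1561 -0.1564 -0.128   0.1526]
[-0.0059  0.0004  0.0099 -0.0033 -0.029 ] [ 0.6332 -0.0227 -0.5392 -0.0983]
[{'point': [295.1, 210.6], 'conf': 0.92}] [{'point': [246.7, 189.6], 'conf': 0.73}] [{'point': [294.6, 219.6], 'conf': 0.88}] [{'point': [286.0, 213.9], 'conf': 0.85}]
[array([293.7509, 209.3865]), array([298.9508, 221.5045]), array([294.7558, 220.2663])] [287.2451 210.5936]
27.5583
```

Run:
```python
from quad import *
np.set_printoptions(precision=3,suppress=True)
f0=robot.get_state()["ft_force"]; RT=Rt(TY)
for x in (-49,-52,-54,-56,-58,-60,-62):
    p,o=pose(x,38.0,10); c=robot.move_linear(p,o,max_speed=.03,contact_N=10); s=robot.get_state(); print(x,c,RT.T@(s["ft_force"]-f0),s["wrist_torque"],RT.T@(s["position"]-p)*1000)
    if c: break
print(s["time_s"],s["width"])
```

```text
-49 False [ 0.179 -0.579  0.135] [ 0.115  0.049 -0.004] [-0.278  0.012  0.01 ]
-52 False [ 0.119 -0.868 -0.167] [0.122 0.035 0.002] [-0.174  0.01  -0.002]
-54 False [ 0.335 -0.981  0.36 ] [ 0.143  0.036 -0.032] [-0.037 -0.002  0.014]
-56 False [ 2.52  -1.064  1.236] [-0.386  0.021 -0.021] [0.056 0.    0.026]
-58 False [ 3.961 -0.613  1.32 ] [-0.481  0.004 -0.019] [-0.044  0.02   0.032]
-60 False [ 4.134 -0.898  1.095] [-0.535  0.002 -0.031] [-0.082  0.027  0.024]
-62 False [ 3.817 -0.496  2.207] [-0.699 -0.038 -0.006] [ 0.007 -0.003  0.005]
29.6917 0.00677735416640296
```

Run:
```python
from quad import *
np.set_printoptions(precision=3,suppress=True)
RT=Rt(TY)
def go(x,z,th,N=12,v=.03):
    f=robot.get_state()["ft_force"]; p,o=pose(x,z,th); c=robot.move_linear(p,o,max_speed=v,contact_N=N); s=robot.get_state(); print((x,z,th),c,RT.T@(s["ft_force"]-[-.4,-.6,-1.9]),RT.T@s["wrist_torque"],RT.T@(s["position"]-p)*1000); return c
ok=not go(-64.0,37.8,10)
for th,z in ((7,37.5),(4,37.2),(2,37),(0.5,36.8)):
    if not ok: break
    ok=not go(-64.0,z,th)
print(robot.get_state()["time_s"])
```

```text
(-64.0, 37.8, 10) False [ 3.369 -0.003  2.55 ] [-0.045 -0.758  0.024] [0.038 0.017 0.03 ]
(-64.0, 37.5, 7) False [4.227 0.438 2.076] [-0.042 -0.623 -0.027] [0.623 0.054 0.007]
(-64.0, 37.2, 4) False [4.601 1.642 2.33 ] [-0.004 -0.716 -0.014] [ 0.629  0.113 -0.05 ]
(-64.0, 37, 2) False [4.753 0.86  3.087] [ 0.003 -0.663 -0.014] [0.406 0.17  0.005]
(-64.0, 36.8, 0.5) False [4.568 0.12  2.823] [ 0.096 -0.737  0.01 ] [0.224 0.188 0.014]
30.9583
```

Run:
```python
from quad import *
np.set_printoptions(precision=3,suppress=True)
RT=Rt(TY)
p,o=pose(-64.0,32,0); c=robot.move_linear(p,o,max_speed=.02,contact_N=8); s=robot.get_state()
print(c,RT.T@(s["ft_force"]-[-.4,-.6,-1.9]),RT.T@s["wrist_torque"],RT.T@(s["position"]-p)*1000,s["width"],s["time_s"])
img=robot.capture("wrist"); cv2.imwrite("pics/w11.png",img[:,:,::-1]); 
q=bluequad(img[:,:,::-1].copy()); print(q); K,V=cam("wrist",s)
for x,y,z in [(-48-3,75,49),(59,75,52),(59,0,52),(-50,70,52),(57,76,46)]: print((x,y,z),proj(K,V,tray(x,y,z)))
a=cv2.resize(img[60:300,100:460,::-1],(800,533)); cv2.imwrite("pics/w11c.png",a)
```

```text
True [ 1.496 -0.738  7.785] [-0.053 -0.137 -0.026] [0.122 0.328 3.978] 0.00666938243199913 31.1667
[[436.  98.]
 [412. 305.]
 [196. 288.]
 [182.  97.]]
(-51, 75, 49) [180.488  99.017]
(59, 75, 52) [450.285  98.672]
(59, 0, 52) [428.573 268.619]
(-50, 70, 52) [181.765 111.452]
(57, 76, 46) [438.653  97.18 ]
```

View pics/w11c.png

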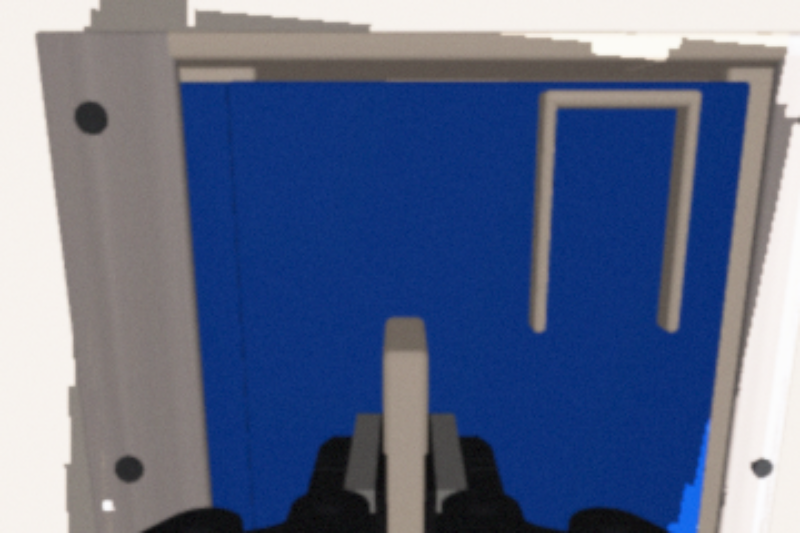

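Run:
```python
from quad import *
np.set_printoptions(precision=3,suppress=True)
RT=Rt(TY); ex=RT[:,0]; 
p=robot.get_state()["position"]+[0,0,.0004]; robot.move_linear(p,max_speed=.02)
c=robot.move_linear(p+.0105*ex,max_speed=.03,contact_N=7); s=robot.get_state()
print(c,RT.T@(s["ft_force"]-[-.4,-.6,-1.9]),RT.T@(s["position"]-p)*1000)
robot.release(); s=robot.get_state(); print(s["ft_force"],s["width"],s["time_s"])
robot.move_linear(s["position"]+[0,0,.12],max_speed=.2)
s=robot.get_state(); img=robot.capture("wrist"); cv2.imwrite("pics/w12.png",img[:,:,::-1]); q=bluequad(img[:,:,::-1].copy(),(100,40,480,320)); print(q); K,V=cam("wrist",s)
for o in look("wrist",["trough","seat","rib_top","divider"]): print(o[3:],{"trough":(39,0,46),"rib_top":(-1,0,71)}.get(o[3],(5,0,40)),proj(K,V,tray(*{"trough":(39,0,46),"rib_top":(-1,0,71)}.get(o[3],(5,0,40)))))
for x,y,z in [(-50,76,43.5),(59,76,46),(59,-76,46),(-50,-76,43.5)]: print((x,y,z),proj(K,V,tray(x,y,z)))
print(s["time_s"])
```

```text
True [-5.039  1.138  5.613] [ 7.729  0.029 -0.176]
[-1.018 -0.123 -0.322] 0.08572345392088403 32.525
[[359. 107.]
 [348. 283.]
 [226. 281.]
 [217. 108.]]
('trough', array([328.2, 200.7]), 0.58) (39, 0, 46) [329.419 202.321]
('rib_top', array([282.7, 210.9]), 0.76) (-1, 0, 71) [281.835 210.288]
('divider', array([288.5, 198.8]), 0.91) (5, 0, 40) [288.625 200.683]
(-50, 76, 43.5) [218.929 107.284]
(59, 76, 46) [358.934 107.247]
(59, -76, 46) [348.379 284.367]
(-50, -76, 43.5) [227.424 283.395]
33.275
```

Run:
```python
from quad import *
np.set_printoptions(precision=4,suppress=True)
robot.goto([.500,.333,.13],down(19)); o=look("wrist",["pen"],pic="w13")
c,K,V,*_=o[0]; print([(x[4],x[5],onz(K,V,x[4],0)) for x in o])
for d in robot.silhouettes("pen","wrist")[:1]:
    ys,xs=np.nonzero(d["region"]); P=np.array([onz(K,V,p,0.008)[:2] for p in zip(xs,ys)]).astype(np.float32)
    wv,v=np.linalg.eigh(np.cov(P.T)); print(d["conf"],len(xs),P.mean(0),cv2.minAreaRect(P*1000),np.degrees(np.arctan2(v[1,1],v[0,1])))
print(robot.get_state()["time_s"])
```

```text
[(array([278.5, 206.3]), 0.82, array([0.4947, 0.3326, 0.    ]))]
0.57 2459 [0.501  0.3342] ((496.8467102050781, 333.3946838378906), (135.66778564453125, 14.72579574584961), 19.167150497436523) -160.9269215198631
35.0583
```

Run:
```python
from quad import *
np.set_printoptions(precision=4,suppress=True)
a=np.radians(19.1); g=np.array([.4966,.3333])+.048*np.array([np.cos(a),np.sin(a)])
robot.goto([*g,.06],down(19.1)); robot.move_linear([*g,.005],max_speed=.08); robot.close_gripper(45); print(robot.get_state()["width"])
robot.move_linear([*g,.14],max_speed=.2)
t=tray(39,48,0); robot.goto([t[0],t[1],.13],down(TY)); s=robot.get_state(); print(s["width"],s["time_s"])
o=look("wrist",["pen","trough"],pic="w14")
for x in o: print(x[3:],)
K,V=cam("wrist",s)
for d in robot.silhouettes("pen","wrist")[:1]:
    ys,xs=np.nonzero(d["region"]); k=ys<np.percentile(ys,60); z=s["position"][2]+.002
    L=cv2.fitLine(np.column_stack([xs,ys])[k].astype(np.float32),cv2.DIST_L2,0,.01,.01).ravel(); i=ys.argmin()
    far=[Rt(TY).T@(onz(K,V,(xs[ys==r].mean(),r),z)-TRAY)*1000 for r in (ys.min(),ys.min()+15,ys.min()+30)]; print(d["conf"],ys.min(),ys.max(),far)
```

```text
0.012400623290669896
0.01264159196404911 39.3167
('pen', array([281.6, 342.5]), 0.73)
0.77 223 355 [array([ 38.1959,  69.2403, 131.9021]), array([ 38.6587,  61.9895, 131.9021]), array([ 39.1336,  54.5513, 131.9021])]
```

Run:
```python
from quad import *
np.set_printoptions(precision=4,suppress=True)
t=tray(39,46.5,0); robot.move_linear([t[0],t[1],.075],max_speed=.15)
c=robot.move_linear([t[0],t[1],.0545],max_speed=.04,contact_N=4); s=robot.get_state(); print(c,s["position"],s["ft_force"])
robot.release(); s=robot.get_state(); print(s["width"],s["ft_force"],s["time_s"])
robot.move_linear(s["position"]+[0,0,.08],max_speed=.2)
q=tray(20,0,0); robot.goto([q[0],q[1],.19],down(TY)); s=robot.get_state(); K,V=cam("wrist",s)
o=look("wrist",["pen","trough","divider","rib_top"],pic="w15")
for x in o: print(x[3:])
print("pred pen/trough",proj(K,V,tray(39,0,46)),"rib",proj(K,V,tray(-1,0,71)))
for d in robot.silhouettes("pen","wrist")[:1]:
    ys,xs=np.nonzero(d["region"]); P=np.array([(Rt(TY).T@(onz(K,V,p,.054)-TRAY))[:2]*1000 for p in zip(xs,ys)]).astype(np.float32); print(d["conf"],cv2.minAreaRect(P),P.min(0),P.max(0))
print(robot.get_state()["time_s"])
```

```text
False [ 0.6208 -0.0507  0.0544] [-0.6253  0.3415 -0.4254]
0.08577379148639791 [ 0.0081  0.4632 -0.3473] 41.3917
('pen', array([303.3, 196.4]), 0.89)
('trough', array([300.2, 197.8]), 0.64)
('divider', array([266.5, 193.8]), 0.95)
('divider', array([301.7, 199. ]), 0.56)
('rib_top', array([256.4, 200.9]), 0.87)
pred pen/trough [302.2905 196.3867] rib [256.1303 203.0153]
0.82 ((40.001827239990234, -0.60003662109375), (13.784319877624512, 134.87672424316406), 0.24168433248996735) [ 33.1992 -68.0258] [47.0401 66.8257]
42.6417
```

```bash
python3 -c "
from workcell import robot
robot.sleep(0.5); print(robot.hand_in())"
```

```text
the job is handed in; nothing more can be done
None
```

The kit is packed and handed in at about 43 s of the 72 s allowed. The vial and stopper are in their pockets and the divider lies flat, locked under both lips. The pen lies in the trough; I checked its placing by measurement only, having used all ten pictures.

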